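# Load the forming die and rock the locating block free

## Robot

A 6-joint arm with a two-finger parallel gripper is mounted at the origin on the work surface. World frame = base frame: x ahead of the robot, y to its left, z up, the work surface at z = 0. Lengths are in m, angles in rad, forces in N, time in s.
With the tool pointing down it reaches from about 0.375 to 0.825 m from the base axis. Payload 5.5 kg.
Tool frame: the origin (TCP) lies on the centre line of the jaws, within the pads' length; the fingertips stand 22 mm ahead of it and the grasp point (between the pads) lies 3 mm ahead of it (ctrl.finger_overhang is the distance from the TCP to the fingertips, in m); z points along the fingers, y is the line along which they close (so a half turn about z gives the same grasp; the last joint's range is limited). The gripper opens to 85 mm and grips with 20 to 120 N. Pads are 22 mm wide; open, the fingers measure 114 mm over their backs; the gripper's body (76 mm by 85 mm) begins 54 mm behind the grasp point. The pads swing forward as they close: fully open they stand 13 mm farther back than shut.
Start: joints at [1.311, 0.314, -0.047, 1.21, 0, 1.571], TCP at [0.154, 0.58, 0.253] pointing down, gripper open.
Joint ranges: [-2.67, 2.67], [-0.69, 1.73], [-1.03, 1.25], [-2.08, 2.16], [-1.42, 1.45], [-3.14, 3.14]. Speed limits (rad/s): [2.39, 2.39, 3.01, 3.14, 3.14, 3.14].

## Interface

Orientations are given as a unit quaternion [x, y, z, w].
In Python, from rig import ctrl, vision, sign_off gives the robot as it stands.
- The arm moves only by the shell command python3 -m inch 'ROWS' [FORCE]. ROWS is JSON, a list that holds one entry, the list of rows, each a list of 5 numbers: the shift along the tool's x, y, z each as a share of 250 mm, from -1 to 1, then the turn about the tool's z as a share of pi rad, from -1 to 1, then the opening, from 0 (shut) to 1 (fully open). In form: [[[tx, ty, tz, roll, claw], ...]]. A call has exactly 10 rows; each row shifts and turns the commanded pose from where the row before left it, along the tool's axes as they then stand; what a row does not reach is not made up. A row lasts 1/10 s, in which the tool goes at most 50 mm and 8.59 degrees, less where a joint would pass 70% of its speed; a pose out of reach is approached as far as the arm can. A call with a number of a shift or a turn outside -1 to 1 is refused whole. A call with a gripper value outside its range is refused whole. The fingers move at their own pace and stop on an object; FORCE is the grip in N (left out, the last holds). Time passes only in rows, so rows that do not move let the fingers close, or fill a call up. It gives the time, the measured TCP pose, the force, the opening and the grip force at its end, in the units of the state.
- ctrl.get_obs(): the state, without advancing time (a new reading comes with each control period).
- vision.read_camera(name): name is "side" or "top" or "wrist"; returns a dict with "image" (384x512x3 uint8, red, green, blue), "fx", "fy", "cx", "cy" (pixels), "k1" (the pictures are not rectified: a ray, as slopes to the right and down, at radius r is drawn at 1 + k1 r^2 times it, then the intrinsics apply), "camera_from_world" (4x4, takes a point from world to camera coordinates). Camera axes: x right, y down, z forward; pixel columns grow to the right and rows downward; lengths in m; the calibration is good to about 2 mm. A picture is of the moment at which its call begins. There is no depth.
- sign_off(): hands the job in; it is judged then, once.
The state is a dict: "clock": time; "qpos": joint angles; "qd": joint speeds; "joint_efforts": joint torques, N m; "tool_pos": TCP position; "tool_rot": TCP orientation; "force": force on the tool from outside, world axes, zero at the start; "ft_torque": the same for the moment, N m; "finger_gap": finger opening in m; "grasp_force": force on a finger pad.
Only numpy, scipy, OpenCV 4.12 (cv2) and the standard library are available. Lean on these libraries where they do the work, as an engineer would, in place of code of your own. Each camera call takes 0.05 s, during which the arm holds its last target. There are 200 camera calls.

## Task

Lay the round aluminium blank flat and fully home in the round pocket of the forming die on the bench and let go of it. Then grip the steel locating block (the upright one with the yellow band) and rock it out of its tight seat one side at a time - tip it sideways until one end has clicked up past its spring catch while the other end is still down, then tip it back to bring up the other end, never pulling it straight out - and finish still holding it roughly upright in the gripper, just clear above its seat (its underside one to four centimetres above the red cheeks). Leave the blank in its pocket and the other things on the bench where they are.

Things in the scene. Friction and masses are not known exactly. Their poses are not given: they have to be found in the camera images.
- die: forming die, fixed to the bench: green bolster plate 120 (x) x 270 (y) x 15 mm. Origin: centre of its underside, on the table, z up. On its -y half stands a bright steel die ring 100 x 100 mm, top 37 mm above the table, with the round pocket; on its +y half the seat of the locating block
- pocket (a point): centre of the floor of the round pocket (at x 0, y -70 mm, z 32 mm in the die's frame; axes as the die). The pocket is 57 mm across and 5 mm deep, with a 1.5 mm chamfer, so the blank (54 mm) has 1.5 mm of play all round and stands 9 mm proud when home
- seat (a point): centre of the floor of the locating block's seat (x 0, y 68, z 15 mm in the die's frame; axes as the die). Two red cheeks, 64 mm long in y, guide the block's x faces with 1 mm play each; they rise 28 mm above this floor. The y ends are open but for the two spring catches, whose dark housings stand 36 to 58 mm from the seat centre, 24 mm high above this floor
- block: steel locating block with a yellow band, 0.2 to 0.45 kg, caught in the seat. Origin: centre of its underside, at seat and parallel to the die when seated. 24 mm thick (x); foot 44 mm wide (y), up to 24 mm high; above it a head 32 mm wide (y), up to 85 mm high, to grip. Each y side of the foot has a round rib along x, which lies under its spring catch when seated, overlapping 3 mm
- rib_l (a point): axis of the block's +y rib (8 mm dia., at 0, 22, 8 mm in the block's frame), 8 mm above the seat floor when seated; past its catch when 16 mm or more above it. Tip the block about its x axis by about 0.3 rad over the bottom edge of one y side: the rib of the other side clicks past its catch, which then holds it up. Tip back about that rib and the second rib clicks past too; it is free
- rib_r (a point): axis of the rib on the block's -y side (0, -22, 8 mm in the block's frame); as rib_l
- catch_l: brass spring catch at the seat's +y end: a polished bar along x, 6 mm dia., 24 mm long. Origin: on its axis, 26 mm from the seat centre in y and 13.8 mm above the seat floor. A spring pushes it inward (9 N at rest, about 14 N pressed back 3 mm); it gives up to 6 mm in y only
- catch_r: the same catch at the seat's -y end
- blank: round aluminium blank, a plain disc 54 mm dia., 14 mm thick, 0.07 to 0.11 kg, lying flat and loose on the table to the left or the right of the die. Origin: centre of its underside
- square_blank: bystander: square copper blank 50 x 50 x 14 mm, loose on the table; not for this die. Origin: centre of its underside
- oil_bottle: bystander: yellow oil bottle, 56 mm dia., 150 mm tall, standing. Origin: centre of its underside
- mallet: bystander: hammer lying on the table
- wrench: bystander: wrench lying on the table
- vblock: bystander: steel V-block 60 x 50 x 42 mm. Origin: centre of its underside
- collar: bystander: brass collar, 52 mm dia., 18 mm high. Origin: centre of its underside
Things that resemble listed ones, but are neither listed nor needed, are in the scene too. Of the things shaped like the blank, the aluminium one is meant.

How it is judged:
On the way, in this order (a step that is already met when the one before it is completed fails the run):
1. the round blank lies flat and home in the die pocket, let go, the locating block still seated (z of blank in the frame of pocket between -0.003 and 0.0015 m and horizontal distance between blank and pocket below 0.004 m and angle between blank's own z axis and vertical below 0.06 rad and contact force between blank and the fingers below 0.1 N and z of each of rib_l, rib_r in the frame of seat below 0.0115 m), for 0.2 s.
2. one end of the block is up past its catch while the other end is still down in the seat (((z of rib_l in the frame of seat above 0.016 m and z of rib_r in the frame of seat below 0.0115 m) or (z of rib_r in the frame of seat above 0.016 m and z of rib_l in the frame of seat below 0.0115 m))), for 0.1 s.
3. both ends are up past their catches (z of each of rib_l, rib_r in the frame of seat above 0.016 m), for 0.1 s.
At the end, for the whole second after the job is handed in: the fingers hold the block still, within 20 degrees of upright, its underside 3 to 52 mm above the 28 mm high cheeks and within 35 mm of the seat sideways, touching nothing of the die; the blank lies flat in the pocket, within 4 mm of its centre and 1.5 mm of its floor (z of block in the frame of seat between 0.031 and 0.08 m and horizontal distance between block and seat below 0.035 m and angle between block's own z axis and vertical below 0.35 rad and linear speed of block below 0.03 m/s and contact force between block and the fingers above 2 N and contact force between block and die below 0.2 N and z of blank in the frame of pocket between -0.003 and 0.0015 m and horizontal distance between blank and pocket below 0.004 m and angle between blank's own z axis and vertical below 0.06 rad); the arm keeps its last pose, push and grip.
It fails at once if a bystander is moved by more than 40 mm (distance of any of square_blank, oil_bottle, mallet, wrench, vblock, collar from where it was at the start of the episode above 0.04 m).
It also fails if it takes over 48 s, if anything falls off the work surface, if the arm or the gripper's body presses on something with over 40 N, if the wrist force passes 120 N, or if a joint passes its speed limit or range.

## Working session

There is one attempt and no reset: what is moved stays moved. The work goes in short steps, Python scripts to look and compute and a shell command to move; the robot and the scene stay as the last step left them, time stands still between calls to the robot, and variables do not carry over. Pictures are saved under pics/ and viewed, at most 10 in all, crops included, and the job is handed in when it is done.

```bash
mkdir -p pics; cat > h.py <<'E'
import numpy as np, cv2
from rig import ctrl, vision
def shot(n,f):
    c=vision.read_camera(n); np.savez(f'pics/{f}.npz',**{k:np.array(v) for k,v in c.items()})
    cv2.imwrite(f'pics/{f}.png',cv2.cvtColor(c['image'],cv2.COLOR_RGB2BGR)); return c
def load(f): return {k:v for k,v in np.load(f'pics/{f}.npz').items()}
def ray(c,u,v):
    K=np.array([[c['fx'],0,c['cx']],[0,c['fy'],c['cy']],[0,0,1]],float)
    d=cv2.undistortPoints(np.array([[[u,v]]],float),K,np.array([c['k1'],0,0,0],float))[0,0]
    T=c['camera_from_world'];R=T[:3,:3]
    return -R.T@T[:3,3], R.T@np.array([d[0],d[1],1])
def atz(c,u,v,z):
    o,d=ray(c,u,v); return o+d*(z-o[2])/d[2]
def tri(*obs):
    A=0;b=0
    for c,u,v in obs:
        o,d=ray(c,u,v);d=d/np.linalg.norm(d);P=np.eye(3)-np.outer(d,d);A=A+P;b=b+P@o
    p=np.linalg.solve(A,b)
    return p,[np.linalg.norm((np.eye(3)-np.outer(d,d)/(d@d))@(p-o)) for o,d in (ray(*x) for x in obs)]
def proj(c,p):
    T=c['camera_from_world'];q=T[:3,:3]@np.array(p)+T[:3,3];x,y=q[:2]/q[2];s=1+c['k1']*(x*x+y*y)
    return np.array([c['fx']*x*s+c['cx'],c['fy']*y*s+c['cy']])
E
python3 - <<'E'
from h import *
a=shot('top','t0');b=shot('side','s0')
cv2.imwrite('pics/ts0.png',np.vstack([cv2.imread('pics/t0.png'),cv2.imread('pics/s0.png')])[:, :] if 0 else cv2.resize(np.hstack([cv2.imread('pics/t0.png'),cv2.imread('pics/s0.png')]),(800,300)))
for c in(a,b): print(c['camera_from_world'].round(3),c['fx'],c['k1'])
print(ctrl.get_obs())
E
```

```text
[[-0.007 -1.    -0.024  0.046]
 [-0.991  0.01  -0.136  0.562]
 [ 0.136  0.023 -0.99   1.336]
 [ 0.     0.     0.     1.   ]] 497.29085468067046 -0.1416865629582314
[[ 0.762 -0.647  0.02  -0.414]
 [-0.288 -0.367 -0.884  0.232]
 [ 0.579  0.669 -0.466  1.081]
 [ 0.     0.     0.     1.   ]] 482.8767263844092 -0.016783586705595877
{'clock': 0.1, 'qpos': array([ 1.31100288e+00,  3.14147856e-01, -4.79780078e-02,  1.21020060e+00,
        8.40168668e-06,  1.57081599e+00]), 'qd': array([ 0.0003157 , -0.00193592,  0.00294352, -0.00078872, -0.00041409,
        0.00159427]), 'joint_efforts': array([-1.78092264e-04, -5.40767562e+01,  3.40541303e+01,  1.11586915e-02,
       -4.26287784e-05, -2.93045929e-06]), 'tool_pos': array([0.15400107, 0.57939627, 0.2525257 ]), 'tool_rot': array([ 1.29541451e-01,  9.91573712e-01, -7.58079254e-04, -1.03258571e-04]), 'force': array([-0.7884485 ,  0.13987668, -0.97960234]), 'ft_torque': array([-0.051227  , -0.02677217, -0.04028775]), 'grasp_force': 0.0, 'finger_gap': 0.08534387567096677}
```

View pics/t0.png

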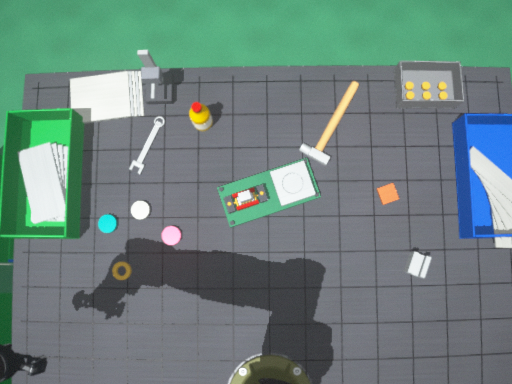

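View pics/s0.png

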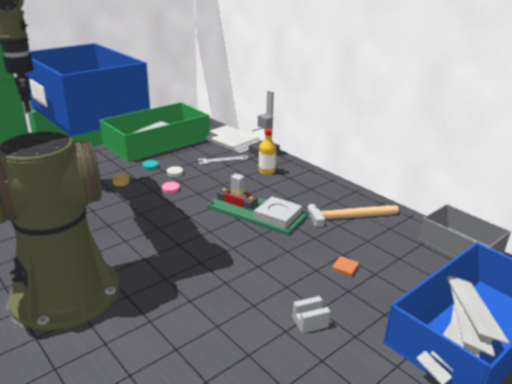

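Top view: round candidates for the blank are teal (108,223), whitish/silver (140,210), pink (171,235), plus the brass ring collar at (121,270). The aluminium one should be the silver disc at (140,210). The die is at (269,192), with its seat end at the left and its pocket ring at (293,183). I'll check this in an enlarged composite.

```bash
python3 - <<'E'
import cv2,numpy as np
t=cv2.imread('pics/t0.png');s=cv2.imread('pics/s0.png')
r=lambda i,x,y,w,h,W,H:cv2.resize(i[y:y+h,x:x+w],(W,H),interpolation=cv2.INTER_CUBIC)
# top die x7? ; discs x4 ; side x4
A=r(t,210,150,120,80,480,320);B=r(t,90,190,100,80,320,256)
C=r(s,200,165,120,70,480,280);D=r(s,105,150,100,60,320,192)
o=np.zeros((600,800,3),np.uint8);o[:320,:480]=A;o[:256,480:]=B;o[320:,:480]=C;o[320:512,480:]=D
cv2.imwrite('pics/c1.png',o)
E
```

```text
(no output)
```

View pics/c1.png

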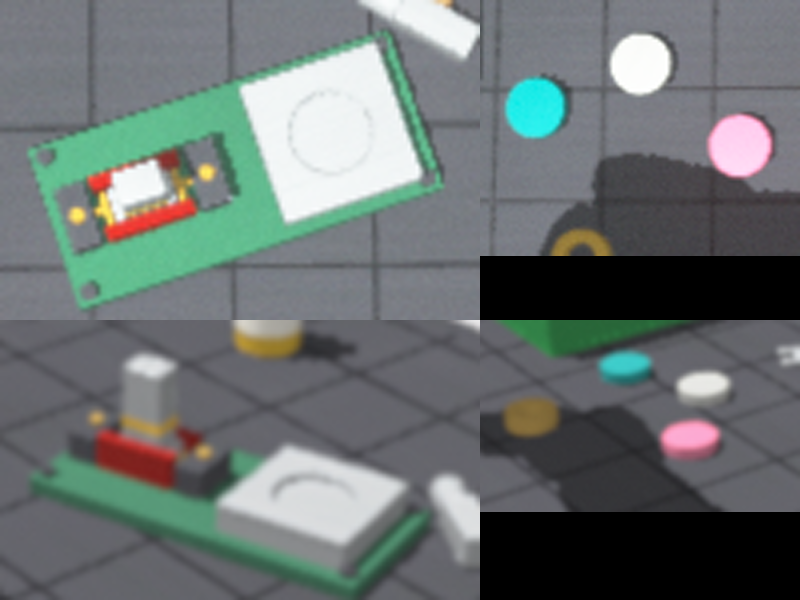

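The white/grey disc at (140,209.7) top and (174.7,169.7) side is the plain metal one; teal and pink are the lookalikes. Now to measure.

```bash
python3 - <<'E'
from h import *
t=load('t0');s=load('s0')
A=lambda x,y:(210+x/4,150+y/4);C=lambda x,y:(200+x/4,165+(y-320)/4)
B=lambda x,y:(90+(x-480)/3.2,190+y/3.2);D=lambda x,y:(105+(x-480)/3.2,150+(y-320)/3.2)
print('blank tri',tri((t,*B(640,64)),(s,*D(703,383))),'teal',tri((t,*B(535,107)),(s,*D(625,364))))
print('blank@14',atz(t,*B(640,64),.014))
P=[atz(t,*A(*p),.015) for p in((30,150),(82,308),(442,185),(385,32))]
for p in P:print(p.round(4))
c=np.mean(P,0);print('die c',c,[np.linalg.norm(P[i]-P[i-1]).round(4) for i in range(4)])
y=(P[0]+P[1]-P[2]-P[3]);print('yaw of die y',np.degrees(np.arctan2(y[1],y[0])))
print('pocket top',atz(t,*A(330,131),.037))
# ring top corners top/side
for a,b in (((240,86),(288,445)),((380,42),(408,490)),((285,222),(220,502)),((422,178),(345,548))):print('ring',[q.round(4) for q in [tri((t,*A(*a)),(s,*C(*b)))[0]]],atz(t,*A(*a),.037).round(4))
print('screws',tri((t,*A(77,215)),(s,*C(97,418))),tri((t,*A(207,173)),(s,*C(204,452))))
print('block top',tri((t,*A(143,178)),(s,*C(151,364))))
E
```

```text
blank tri (array([0.52093503, 0.36186844, 0.01653675]), [np.float64(0.0009545261728430116), np.float64(0.0009545261728430954)]) teal (array([0.48322127, 0.45725901, 0.01429191]), [np.float64(0.001064609118849077), np.float64(0.0010646091188490385)])
blank@14 [0.52200366 0.36199127 0.014     ]
[0.5841 0.141  0.015 ]
[0.4722 0.1043 0.015 ]
[ 0.5563 -0.1487  0.015 ]
[ 0.6662 -0.111   0.015 ]
die c [ 0.56971682 -0.00358466  0.015     ] [np.float64(0.2651), np.float64(0.1177), np.float64(0.2666), np.float64(0.1162)]
yaw of die y 108.22680324767464
pocket top [ 0.59198662 -0.06937371  0.037     ]
ring [array([ 0.6232, -0.0067,  0.0389])] [ 0.6243 -0.0073  0.037 ]
ring [array([ 0.6528, -0.1037,  0.0345])] [ 0.6545 -0.1054  0.037 ]
ring [array([ 0.5289, -0.0374,  0.0386])] [ 0.5288 -0.0373  0.037 ]
ring [array([ 0.5586, -0.1325,  0.0357])] [ 0.5585 -0.1324  0.037 ]
screws (array([0.53345295, 0.10632573, 0.04363988]), [np.float64(0.0009675119796033638), np.float64(0.0009675119796032245)]) (array([0.56178802, 0.01666882, 0.04385475]), [np.float64(0.0008724254878274202), np.float64(0.0008724254878275907)])
block top (array([0.54927712, 0.0597482 , 0.10202687]), [np.float64(0.0028262660416204176), np.float64(0.0028262660416205065)])
```

```bash
python3 -m inch '[[[0,0,0.03,0.0316,1],[0,0,0.03,0.0316,1],[0,0,0.03,0.0316,1],[0,0,0.03,0.0316,1],[0,0,0.03,0.0316,1],[0,0,0.03,0.0316,1],[0,0,0.03,0.0316,1],[0,0,0.03,0.0316,1],[0,0,0.03,0.0316,1],[0,0,0.03,0.0316,1]]]' 40
cat >> h.py <<'E'
from scipy.spatial.transform import Rotation as Ro
def need(p,yaw=None):
    o=ctrl.get_obs();R=Ro.from_quat(o['tool_rot']).as_matrix();d=R.T@(np.array(p)-o['tool_pos'])/.25
    a=np.degrees(np.arctan2(R[1,1],R[0,1]));print('shares',d.round(4),'tool y angle',a.round(2),'pos',o['tool_pos'].round(4),'clk',o['clock'],'gap',o['finger_gap'],'F',o['force'].round(1))
    if yaw is not None: print('roll share',((a-yaw+90)%180-90)/180)
E
python3 -c "
from h import *;need([.521,.362,.15],18.2);print(ctrl.finger_overhang)"
```

```text
clock: 1.1
tool_pos: [0.154, 0.5795, 0.1775]
tool_rot: [0.588, 0.809, -0.0, 0.0]
force: [-0.1, 0.3, 0.8]
finger_gap: 0.0854
grasp_force: 0.0
shares [-1.281   1.1272  0.1104] tool y angle 18.0 pos [0.154  0.5795 0.1775] clk 1.1 gap 0.0854240976140648 F [-0.1  0.3  0.8]
roll share -0.0010859139255326826
0.022
```

```bash
python3 -m inch '[[[-0.142,0.125,0.01,0,1],[-0.142,0.125,0.01,0,1],[-0.142,0.125,0.01,0,1],[-0.142,0.125,0.01,0,1],[-0.142,0.125,0.01,0,1],[-0.142,0.125,0.01,0,1],[-0.142,0.125,0.01,0,1],[-0.142,0.125,0.01,0,1],[-0.142,0.125,0.01,0,1],[0,0,0,0,1]]]'
python3 -c "
from h import *;need([.521,.362,.15],18.2);shot('wrist','w1')"
```

```text
clock: 2.1
tool_pos: [0.5256, 0.3609, 0.1548]
tool_rot: [0.589, 0.808, -0.0, 0.001]
force: [-0.4, 0.2, 0.2]
finger_gap: 0.0859
grasp_force: 0.0
shares [ 0.0099 -0.016   0.0193] tool y angle 17.88 pos [0.5256 0.3609 0.1548] clk 2.1 gap 0.08586929301155746 F [-0.4  0.2  0.2]
roll share -0.0017962210983740413
```

View pics/w1.png

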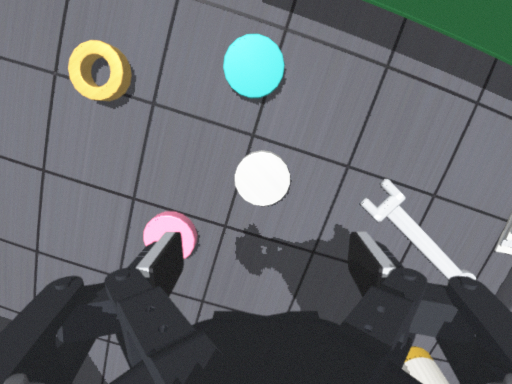

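Wrist view: the white disc's top face is at about (262,178), clearly plain metal; pink at (170,235) is near the left finger's line, so I need its position too.

```bash
python3 - <<'E'
from h import *
t=load('t0');w=load('w1');s=load('s0')
im=w['image'].astype(int);m=((im.min(2)>150)).astype(np.uint8)
n,l,st,ce=cv2.connectedComponentsWithStats(m)
for i in range(1,n):
    if st[i,4]>800:print(st[i],ce[i])
i=l[178,262];x=st[i];u,v=ce[i]
print('at14',atz(w,u,v,.014),'tri',tri((w,u,v),(t,140,210)),tri((w,u,v),(s,174.7,169.7)))
for e in((x[0],v),(x[0]+x[2],v),(u,x[1]),(u,x[1]+x[3])):print(atz(w,*e,.014).round(4))
p=atz(t,171,235,.014);print('pink',p,atz(w,168,232,.014))
need([.521,.362,.15],18.2)
E
```

```text
[ 234  150   56   56 2448] [261.69199346 177.92687908]
[ 361  179  115  101 2337] [412.10397946 229.694908  ]
[ 136  215   58   57 1448] [164.47444751 236.8211326 ]
[403 357  46  27 806] [424.81265509 370.65756824]
at14 [0.51976845 0.36459204 0.014     ] tri (array([0.52129137, 0.3633259 , 0.00909108]), [np.float64(0.0012291499790652526), np.float64(0.0012291499790651273)]) (array([0.52045609, 0.36450236, 0.01542547]), [np.float64(0.0008683743906625093), np.float64(0.0008683743906623245)])
[0.4944 0.3564 0.014 ]
[0.5457 0.373  0.014 ]
[0.5116 0.3902 0.014 ]
[0.5284 0.3374 0.014 ]
pink [0.4508118  0.27188359 0.014     ] [0.44548691 0.28085794 0.014     ]
shares [ 0.0015 -0.0087  0.0195] tool y angle 17.98 pos [0.5232 0.3623 0.1549] clk 2.15 gap 0.08551426093437609 F [-1.2  0.3 -0.3]
roll share -0.001234992793992736
```

```bash
python3 -m inch '[[[0.008,-0.009,0.1,0,1],[0,0,0.1,0,1],[0,0,0.1,0,1],[0,0,0.1,0,1],[0,0,0.06,0,1],[0,0,0.05,0,1],[0,0,0.01,0,1],[0,0,0,0,0.5],[0,0,0,0,0.3],[0,0,0,0,0.3]]]' 40
python3 -m inch '[[[0,0,0,0,0.3],[0,0,0,0,0.3],[0,0,0,0,0.3],[0,0,0,0,0.3],[0,0,0,0,0.3],[0,0,0,0,0.3],[0,0,0,0,0.3],[0,0,0,0,0.3],[0,0,0,0,0.3],[0,0,0,0,0.3]]]' 40
python3 -c "
from h import *;need([.521,.363,.2],18.2)"
```

```text
clock: 3.15
tool_pos: [0.5194, 0.3663, 0.0276]
tool_rot: [0.586, 0.81, 0.001, 0.0]
force: [-0.9, -0.1, 5.1]
finger_gap: 0.0516
grasp_force: 40.9
clock: 4.15
tool_pos: [0.5194, 0.3663, 0.0276]
tool_rot: [0.586, 0.81, 0.001, 0.0]
force: [-1.6, -1.0, 5.7]
finger_gap: 0.0519
grasp_force: 41.0
shares [-0.0138  0.0037 -0.6897] tool y angle 18.23 pos [0.5194 0.3663 0.0276] clk 4.15 gap 0.051855278543043115 F [-1.6 -1.   5.7]
roll share 0.00015580373302941867
```

```bash
python3 -c "
from h import *
w=shot('wrist','w2');s=shot('side','s2')
a=cv2.imread('pics/w2.png')[100:384,100:412];b=cv2.imread('pics/s2.png')[90:210,90:250]
o=np.zeros((600,800,3),np.uint8);o[:364,:400]=cv2.resize(a,(400,364));o[:300,400:]=cv2.resize(b,(400,300),interpolation=cv2.INTER_CUBIC);cv2.imwrite('pics/c2.png',o[:370])"
```

```text
(no output)
```

View pics/c2.png

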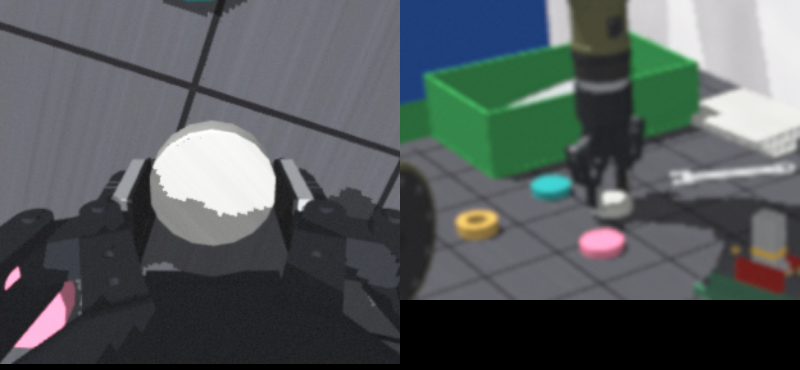

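The disc sits between the pads, but the fingertips press lightly on the table (5 N). I'll regrip about 7 mm higher so the tips clear the ring when placing.

```bash
python3 -m inch '[[[0,0,0,0,0.9],[0,0,0,0,0.9],[0,0,-0.03,0,0.9],[-0.008,0,0,0,0.9],[0,0,0,0,0.9],[0,0,0,0,0.3],[0,0,0,0,0.3],[0,0,0,0,0.3],[0,0,0,0,0.3],[0,0,0,0,0.3]]]' 40
python3 -c "
from h import *;need([.521,.363,.03],18.2)"
```

```text
clock: 5.25
tool_pos: [0.52, 0.3648, 0.0359]
tool_rot: [0.586, 0.81, 0.002, 0.0]
force: [-3.1, -2.0, 17.7]
finger_gap: 0.0256
grasp_force: 8.4
shares [-0.0081  0.0016  0.0235] tool y angle 18.25 pos [0.52   0.3648 0.0359] clk 5.25 gap 0.025628526561272576 F [-3.1 -2.  17.7]
roll share 0.00026600453051075747
```

The tips slid over the disc's top, so at this opening they stand further back than I assumed and the earlier depth was right. Opening and going back down.

```bash
python3 -m inch '[[[0,0,0,0,1],[0,0,0,0,1],[0,0,0,0,1],[0,0,0,0,1],[0,0,0.03,0,1],[0,0,0.004,0,1],[0,0,0,0,1],[0,0,0,0,1],[0,0,0,0,1],[0,0,0,0,1]]]' 40
python3 -c "
from h import *;need([.521,.363,.03],18.2);w=shot('wrist','w3')
im=w['image'].astype(int);m=((im.min(2)>140)).astype(np.uint8)
n,l,st,ce=cv2.connectedComponentsWithStats(m)
for i in range(1,n):
    if st[i,4]>300:print(st[i],ce[i],atz(w,*ce[i],.014))
"
```

```text
clock: 6.25
tool_pos: [0.5192, 0.3638, 0.025]
tool_rot: [0.586, 0.81, 0.0, 0.0]
force: [0.3, 0.2, 0.4]
finger_gap: 0.0852
grasp_force: 0.0
shares [-0.0053  0.0056 -0.0201] tool y angle 18.24 pos [0.5192 0.3638 0.025 ] clk 6.25 gap 0.08516430322454686 F [0.3 0.2 0.4]
roll share 0.00020065892883628243
[ 216  191  103   81 6246] [267.64377201 232.91946846] [0.51720947 0.37071971 0.014     ]
[139 232  35  39 368] [154.85326087 250.56793478] [0.46375069 0.34208497 0.014     ]
[358 232  36  43 409] [377.16870416 252.79462103] [0.57622001 0.37775414 0.014     ]
[ 473  240   39   72 1323] [493.45275888 271.96900983] [0.64732192 0.38665256 0.014     ]
[  85  334   45   38 1079] [107.24837813 354.37071362] [0.44871273 0.26024013 0.014     ]
```

View pics/w3.png

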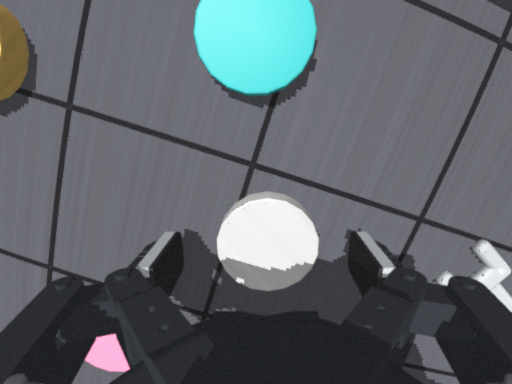

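Wrist view: the disc is flat at extents u 216–319, v 191–291 (centre about (267.7,241)). The earlier 52 mm gap was a fingertip-edge grip, since the tips swing back about 7 mm at this opening. I need to go about 5 mm deeper.

```bash
python3 -c "
from h import *;w=load('w3');p=atz(w,267.7,241,.0135);print(p);p[2]=.020;need(p)"
```

```text
[0.518755   0.36617115 0.0135    ]
shares [0.0096 0.0011 0.0199] tool y angle 18.23 pos [0.5192 0.3638 0.025 ] clk 6.3 gap 0.08546103854933895 F [-0.2 -0.3  0.4]
```

```bash
python3 -m inch '[[[0.009,0.001,0,0,1],[0,0,0.02,0,1],[0,0,0,0,1],[0,0,0,0,0.4],[0,0,0,0,0.4],[0,0,0,0,0.4],[0,0,0,0,0.4],[0,0,0,0,0.4],[0,0,0,0,0.4],[0,0,0,0,0.4]]]' 40
python3 -c "
from h import *;need([.521,.363,.03],18.2)"
```

```text
clock: 7.3
tool_pos: [0.5189, 0.3661, 0.0202]
tool_rot: [0.586, 0.81, 0.0, 0.0]
force: [-1.1, -0.2, 5.4]
finger_gap: 0.0523
grasp_force: 42.3
shares [-0.0143  0.004  -0.039 ] tool y angle 18.23 pos [0.5189 0.3661 0.0202] clk 7.3 gap 0.05232958650564218 F [-1.1 -0.2  5.4]
roll share 0.00017281169572195645
```

```bash
python3 -m inch '[[[0,0,-0.06,0,0.4],[0,0,-0.12,0,0.4],[0,0,-0.15,0,0.4],[0,0,-0.16,0,0.4],[0,0,-0.15,0,0.4],[-0.08,-0.0125,0,0,0.4],[-0.14,-0.022,0,0,0.4],[-0.14,-0.022,0,0,0.4],[-0.14,-0.022,0,0,0.4],[-0.14,-0.022,0,0,0.4]]]' 40
python3 -c "
from h import *;need([.5915,-.0701,.18],18.2)"
```

```text
clock: 8.3
tool_pos: [0.5442, 0.2041, 0.1794]
tool_rot: [0.586, 0.81, -0.001, -0.0]
force: [0.0, -0.5, -0.8]
finger_gap: 0.0519
grasp_force: 42.1
shares [-1.1009 -0.1637 -0.0019] tool y angle 18.24 pos [0.5442 0.2041 0.1794] clk 8.3 gap 0.051908524436432374 F [ 0.  -0.5 -0.8]
roll share 0.00022907501972050504
```

```bash
python3 -m inch '[[[-0.145,-0.022,0,0,0.4],[-0.145,-0.022,0,0,0.4],[-0.145,-0.022,0,0,0.4],[-0.145,-0.022,0,0,0.4],[-0.145,-0.022,0,0,0.4],[-0.145,-0.022,0,0,0.4],[-0.145,-0.022,0.04,0,0.4],[-0.08,-0.014,0.08,0,0.4],[0,0,0.08,0,0.4],[0,0,0,0,0.4]]]' 40
python3 -c "
from h import *;need([.5915,-.0701,.10],18.2)
w=shot('wrist','w4')"
```

```text
clock: 9.3
tool_pos: [0.5876, -0.068, 0.1266]
tool_rot: [0.587, 0.81, -0.002, -0.003]
force: [-0.5, 0.7, -0.6]
finger_gap: 0.0524
grasp_force: 42.1
shares [-0.0133  0.0129  0.1064] tool y angle 18.13 pos [ 0.5876 -0.068   0.1266] clk 9.3 gap 0.05244705165651703 F [-0.5  0.7 -0.6]
roll share -0.00039307708044952327
```

View pics/w4.png

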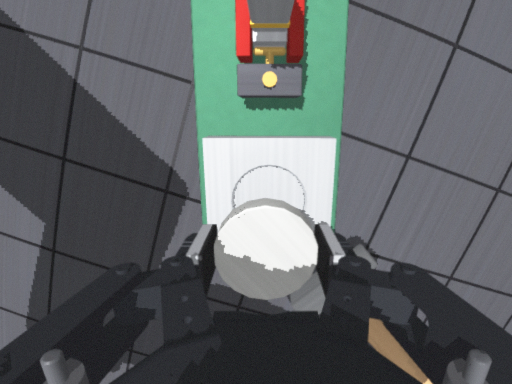

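Wrist view: held disc centre is about (266.5,250). The ring's far corners are at (203,138) and (336,138), the pocket arc's top at (269,166) and its sides at (233,200) and (306,200), and the catch screw at (270,79).

```bash
python3 - <<'E'
from h import *
from scipy.optimize import least_squares
w=load('w4')
a=atz(w,203,138,.037);b=atz(w,336,138,.037);print(a,b,np.linalg.norm(a-b),np.degrees(np.arctan2(*(b-a)[1::-1])))
m=(a+b)/2;x=(b-a)/np.linalg.norm(b-a);y=np.array([-x[1],x[0],0]);print('pocket via corners',m-.05*y)
pts=np.array([atz(w,*q,.037) for q in((233,200),(306,200),(269,166),(241,179),(297,177))])
r=least_squares(lambda c:np.hypot(*(pts[:,:2]-c).T)-.0295,[.59,-.07]);print('pocket via arc',r.x,r.fun*1e3)
print('screw',atz(w,270,79,.043))
# held disc: fit its top circle: outline extents -> centre at TCP-based height
for z in(.125,.12,.115):
    d=[atz(w,*q,z) for q in((214,246),(319,246),(266,198),(266,299))]
    print(z,'disc c',((d[0]+d[1])/2).round(4),((d[2]+d[3])/2).round(4),'w',np.linalg.norm(d[0]-d[1]).round(4),np.linalg.norm(d[2]-d[3]).round(4))
need([.5915,-.0701,.10],18.2)
E
```

```text
[ 0.52660044 -0.03682276  0.037     ] [ 0.62130006 -0.00571711  0.037     ] 0.09967738016637069 18.183615751687192
pocket via corners [ 0.58955342 -0.068773    0.037     ]
pocket via arc [ 0.590078   -0.06951326] [-0.41447632 -0.61509783 -0.00903967 -0.07864034  0.19723566]
screw [0.56136452 0.01779577 0.043     ]
0.125 disc c [ 0.5858 -0.0638  0.125 ] [ 0.5865 -0.0667  0.125 ] w 0.051 0.0547
0.12 disc c [ 0.5866 -0.0663  0.12  ] [ 0.5873 -0.0692  0.12  ] w 0.0531 0.0569
0.115 disc c [ 0.5874 -0.0687  0.115 ] [ 0.5881 -0.0718  0.115 ] w 0.0551 0.0591
shares [-0.0139  0.0083  0.1131] tool y angle 18.18 pos [ 0.5886 -0.0675  0.1283] clk 9.35 gap 0.05232497785216934 F [-0.2  0.3 -0.9]
roll share -9.589467159835232e-05
```

```bash
python3 -m inch '[[[-0.011,0.005,0.05,0,0.4],[0,0,0.07,0,0.4],[0,0,0.07,0,0.4],[0,0,0.05,0,0.4],[0,0,0.02,0,0.4],[0,0,0,0,0.4],[0,0,0,0,0.4],[0,0,0,0,0.4],[0,0,0,0,0.4],[0,0,0,0,0.4]]]' 40
python3 -c "
from h import *;need([.5905,-.0697,.053],18.2)
w=shot('wrist','w5');t=shot('side','s5')
o=np.zeros((560,800,3),np.uint8);o[:400,:400]=cv2.resize(cv2.imread('pics/w5.png')[80:340,130:390],(400,400),interpolation=2)
o[:400,400:]=cv2.resize(cv2.imread('pics/s5.png')[150:250,220:320],(400,400),interpolation=2);cv2.imwrite('pics/c5.png',o[:400])"
```

```text
clock: 10.35
tool_pos: [0.593, -0.0693, 0.0653]
tool_rot: [0.586, 0.81, 0.0, 0.0]
force: [0.8, -0.0, -1.0]
finger_gap: 0.0526
grasp_force: 42.1
shares [ 0.0017 -0.01    0.0492] tool y angle 18.23 pos [ 0.593  -0.0693  0.0653] clk 10.35 gap 0.05256259069038683 F [ 0.8 -0.  -1. ]
roll share 0.00019340968931405515
```

View pics/c5.png

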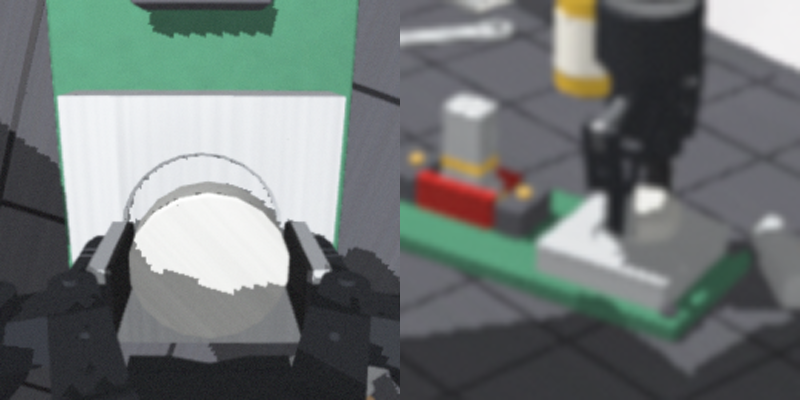

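Crop: the pocket arc runs left (124,212), top (203,153), right (277,208), with the ring corners at (58,97) and (345,97). The disc spans 130–289, centre about (209.5,261).

```bash
python3 - <<'E'
from h import *
from scipy.optimize import least_squares
w=load('w5');f=lambda x,y:(130+x*.65,80+y*.65)
a=atz(w,*f(58,97),.037);b=atz(w,*f(345,97),.037);x=(b-a)/np.linalg.norm(b-a);y=np.array([-x[1],x[0],0])
print('corners',(a+b)/2-.05*y,np.linalg.norm(a-b),np.degrees(np.arctan2(x[1],x[0])))
pts=np.array([atz(w,*f(*q),.037) for q in((124,212),(277,208),(203,153),(150,168),(255,168))])
r=least_squares(lambda c:np.hypot(*(pts[:,:2]-c[:2]).T)-c[2],[.59,-.07,.03]);print('arc',r.x,r.fun*1e3)
z=.059
d=[atz(w,*f(*q),z) for q in((130,258),(289,258),(205,193),(150,220),(265,215))]
D=np.array(d);r=least_squares(lambda c:np.hypot(*(D[:,:2]-c).T)-.027,[.59,-.07]);print('disc',r.x,r.fun*1e3)
need([.5905,-.0697,.053],18.2)
E
```

```text
corners [ 0.58945312 -0.06912447  0.037     ] 0.09985947327131449 18.21339710404789
arc [ 0.58895393 -0.06807021  0.02945508] [ 0.02902879 -0.34596075 -0.68624891  0.210436    0.79274491]
disc [ 0.59381136 -0.07318638] [-0.35794458 -0.4891703   0.64419237 -0.44050757 -0.23231624]
shares [ 0.0015 -0.0092  0.0483] tool y angle 18.23 pos [ 0.5928 -0.0693  0.0651] clk 10.45 gap 0.05222491405687636 F [ 0.1 -0.5 -1.1]
roll share 0.0001743230033846367
```

```bash
python3 - <<'E'
from h import *
from scipy.optimize import least_squares
for name,f,z,P in(('w5',lambda x,y:(130+x*.65,80+y*.65),.059,((130,258),(289,258),(205,193),(150,220),(265,215),(212,338))),('w4',lambda x,y:(x,y),.1205,((214,250),(319,246),(266,203),(266,299)))):
    w=load(name);P=np.array([f(*q) for q in P])
    def fun(c):
        C=np.array([proj(w,[c[0]+.027*np.cos(t),c[1]+.027*np.sin(t),c[2]]) for t in np.linspace(0,6.283,181)])
        return [abs(cv2.pointPolygonTest(C.astype(np.float32).reshape(-1,1,2),tuple(map(float,p)),True)) for p in P]
    r=least_squares(fun,[.59,-.07,z]);print(name,r.x,np.round(r.fun,1))
    print(least_squares(lambda c:fun([c[0],c[1],z]),[.59,-.07]).x)
E
```

```text
w5 [ 0.5940955  -0.07407508  0.0561697 ] [0.2 0.  1.2 0.6 0.2 0.3]
[ 0.59378218 -0.07296526]
w4 [ 0.58795606 -0.07023231  0.12010617] [0.5 0.4 0.3 0.4]
[ 0.58793633 -0.07008818]
```

Relative to the pocket, the disc is about 5 mm short along tool x and 3 mm too far along tool y. Correcting and lowering.

```bash
python3 -m inch '[[[0.02,-0.012,0,0,0.4],[0,0,0.02,0,0.4],[0,0,0.015,0,0.4],[0,0,0.005,0,0.4],[0,0,0,0,0.4],[0,0,0,0,0.4],[0,0,0,0,0.4],[0,0,0,0,0.4],[0,0,0,0,0.4],[0,0,0,0,0.4]]]' 40
python3 -c "
from h import *;need([.5905,-.0697,.053],18.2)
w=shot('wrist','w6');cv2.imwrite('pics/c6.png',cv2.resize(cv2.imread('pics/w6.png')[120:320,150:380],(690,600),interpolation=2))"
```

```text
clock: 11.45
tool_pos: [0.588, -0.0653, 0.0557]
tool_rot: [0.586, 0.81, 0.0, -0.0]
force: [-4.9, 0.4, 10.6]
finger_gap: 0.0523
grasp_force: 48.3
shares [-0.02    0.0041  0.0106] tool y angle 18.24 pos [ 0.588  -0.0653  0.0557] clk 11.45 gap 0.05228026616163662 F [-4.9  0.4 10.6]
roll share 0.00024218567149547867
```

View pics/c6.png

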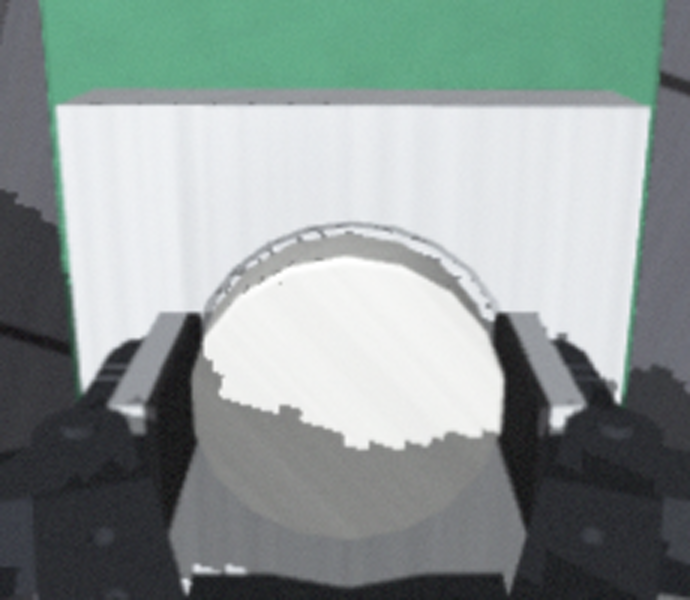

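Crop: the disc (192–503 wide) sits inside the rim arc (top at (350,222)), within about 1 mm of centre, and its underside is already below the ring top. The 10 N contact is probably the fingertips on the ring, so I'll release and let it drop home.

```bash
python3 -m inch '[[[0,0.002,-0.002,0,0.62],[0,0,0,0,0.65],[0,0,0,0,0.7],[0,0,0,0,0.75],[0,0,0,0,0.8],[0,0,0,0,0.8],[0,0,0,0,0.8],[0,0,-0.05,0,0.8],[0,0,-0.1,0,0.8],[0,0,0,0,0.8]]]' 40
python3 -c "
from h import *;need([.5905,-.0697,.053],18.2)
w=shot('wrist','w7');s=shot('side','s7')
o=np.zeros((600,800,3),np.uint8);o[:600,:500]=cv2.resize(cv2.imread('pics/w7.png')[80:320,160:360],(500,600),interpolation=2)
o[:360,500:]=cv2.resize(cv2.imread('pics/s7.png')[175:235,255:305],(300,360),interpolation=2);cv2.imwrite('pics/c7.png',o)"
```

```text
clock: 12.5
tool_pos: [0.5913, -0.0656, 0.0967]
tool_rot: [0.586, 0.81, 0.001, 0.002]
force: [0.7, 0.2, -0.4]
finger_gap: 0.0681
grasp_force: 0.0
shares [-0.0142 -0.0091  0.175 ] tool y angle 18.23 pos [ 0.5913 -0.0656  0.0967] clk 12.5 gap 0.06813508061142196 F [ 0.7  0.2 -0.4]
roll share 0.000186396629839357
```

View pics/c7.png

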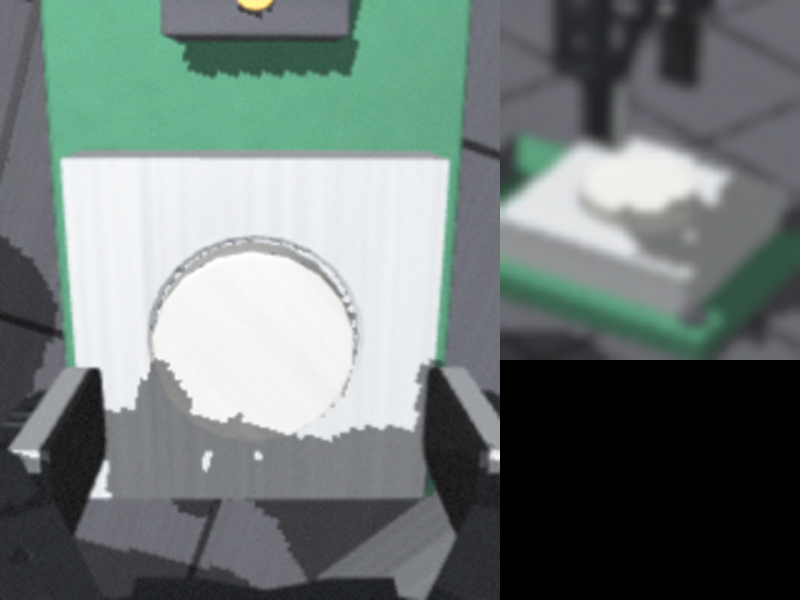

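Crop: the disc (150–356 × 252–440) lies concentric inside the rim arc. I'll check its height numerically and plan the block approach from the same picture (screw at crop (254,0), housing edge at row 38).

```bash
python3 - <<'E'
from h import *
from scipy.optimize import least_squares
w=load('w7');f=lambda x,y:(160+x*.4,80+y*.4)
P=np.array([f(*q) for q in((150,340),(356,340),(254,252),(175,290),(330,283),(250,440))])
def fun(c):
    C=np.array([proj(w,[c[0]+.027*np.cos(t),c[1]+.027*np.sin(t),c[2]]) for t in np.linspace(0,6.283,181)])
    return [abs(cv2.pointPolygonTest(C.astype(np.float32).reshape(-1,1,2),tuple(map(float,p)),True)) for p in P]
r=least_squares(fun,[.59,-.07,.048]);print(r.x,np.round(r.fun,2))
for z in(.046,.049):
    r=least_squares(lambda c:fun([*c,z]),[.59,-.07]);print(z,r.x,np.round(r.fun,2))
a=atz(w,*f(60,157),.037);b=atz(w,*f(449,157),.037);x=(b-a)/np.linalg.norm(b-a);y=np.array([-x[1],x[0],0])
c=(a+b)/2-.05*y;print('pocket',c,'yaw',np.degrees(np.arctan2(x[1],x[0])),'seat',c+.138*y)
a=atz(w,*f(150,310),.037)
h=[atz(w,*f(*q),.039) for q in((162,37),(349,37))];print('housing mid',np.mean(h,0)+.058*0)
need([.5485,.061,.1],18.2)
E
```

```text
[ 0.58872074 -0.06775315  0.04893102] [0.14 0.69 0.27 1.31 0.24 2.07]
0.046 [ 0.58899123 -0.06849144] [0.85 0.14 0.17 0.92 0.02 0.93]
0.049 [ 0.58864006 -0.06773404] [0.01 0.6  0.31 1.43 0.2  2.07]
pocket [ 0.58913891 -0.06847984  0.037     ] yaw 18.191949563824586 seat [0.54605511 0.06262236 0.037     ]
housing mid [0.5646327  0.00705228 0.039     ]
shares [ 0.5317  0.002  -0.024 ] tool y angle 18.23 pos [ 0.5896 -0.0654  0.0941] clk 12.6 gap 0.06797489807714803 F [-0.   0.3 -0.5]
roll share 0.00019062821639200442
```

Disc at z 0.046 is concentric with the pocket within 0.3 mm: home. Now to the block, with a look from above it.

```bash
python3 -m inch '[[[0,0,-0.15,0,1],[0,0,-0.15,0,1],[0,0,-0.1,0,1],[0.1,0,0,0,1],[0.12,0,0,0,1],[0.12,0,0,0,1],[0.1,0,0,0,1],[0,0,0,0,1],[0,0,0,0,1],[0,0,0,0,1]]]' 40
python3 -c "
from h import *;need([.547,.062,.082],18.2)
w=shot('wrist','w8');cv2.imwrite('pics/c8.png',cv2.resize(cv2.imread('pics/w8.png')[60:320,130:390],(600,600),interpolation=2))"
```

```text
clock: 13.6
tool_pos: [0.5543, 0.0386, 0.1925]
tool_rot: [0.586, 0.81, -0.0, -0.0]
force: [0.7, 0.4, -0.5]
finger_gap: 0.0854
grasp_force: 0.0
shares [0.0982 0.0016 0.442 ] tool y angle 18.21 pos [0.5543 0.0386 0.1925] clk 13.6 gap 0.08538658641179257 F [ 0.7  0.4 -0.5]
roll share 4.5989812507072104e-05
```

View pics/c8.png

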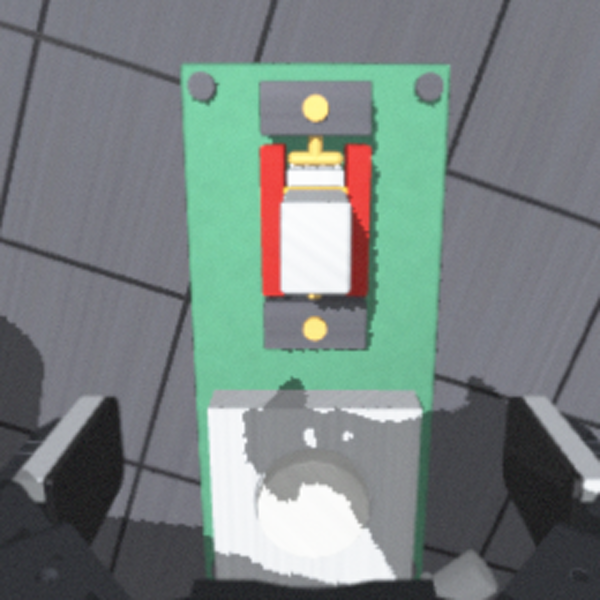

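Crop: the block's top face spans (281–351, 202–293), with the catch screws at (315,107) and (314,329); the blank is still in its pocket at (313,500).

```bash
python3 - <<'E'
from h import *
w=load('w8');f=lambda x,y:(130+x*.4333,60+y*.4333);t=load('t0')
C=[atz(w,*f(*q),.1) for q in((281,202),(350,202),(352,293),(281,293))]
print('block top c',np.mean(C,0),[np.linalg.norm(C[i]-C[i-1]).round(4) for i in range(4)])
S=[atz(w,*f(*q),.0435) for q in((315,107),(314,329))];print('screws mid',np.mean(S,0),np.linalg.norm(S[0]-S[1]))
print('height: block top tri',tri((w,*f(316,247.5)),(t,210+143/4,150+178/4)),'screws tri',tri((w,*f(315,107)),(t,229.25,203.75))[0])
a=np.mean(C,0);a[2]=.085;need(a,18.2)
E
```

```text
block top c [0.54667261 0.06259149 0.1       ] [np.float64(0.0312), np.float64(0.0228), np.float64(0.0312), np.float64(0.0244)]
screws mid [0.54635387 0.06232204 0.0435    ] 0.0942392909553091
height: block top tri (array([0.55044782, 0.05953976, 0.0875699 ]), [np.float64(0.0031909473077203917), np.float64(0.0031909473077202754)]) screws tri [0.53227983 0.10587555 0.05658637]
shares [0.1017 0.0007 0.4302] tool y angle 18.18 pos [0.5545 0.0384 0.1926] clk 13.65 gap 0.08510075912767615 F [ 0.1 -1.1  0.2]
roll share -0.00010503626700931868
```

```bash
python3 -m inch '[[[0.05,0,0,0,1],[0.051,0.001,0.08,0,1],[0,0,0.1,0,1],[0,0,0.1,0,1],[0,0,0.1,0,1],[0,0,0.038,0,1],[0,0,0,0,0.5],[0,0,0,0,0.1],[0,0,0,0,0.1],[0,0,0,0,0.1]]]' 60
python3 -m inch '[[[0,0,0,0,0.1],[0,0,0,0,0.1],[0,0,0,0,0.1],[0,0,0,0,0.1],[0,0,0,0,0.1],[0,0,0,0,0.1],[0,0,0,0,0.1],[0,0,0,0,0.1],[0,0,0,0,0.1],[0,0,0,0,0.1]]]' 60
python3 -c "
from h import *;need([.5466,.0625,.088],18.2)"
```

```text
clock: 14.65
tool_pos: [0.5476, 0.0633, 0.0895]
tool_rot: [0.586, 0.81, 0.001, 0.001]
force: [-0.3, 0.5, 0.3]
finger_gap: 0.0284
grasp_force: 0.0
clock: 15.65
tool_pos: [0.5474, 0.0633, 0.0896]
tool_rot: [0.586, 0.81, 0.001, 0.001]
force: [-1.4, 0.3, 6.8]
finger_gap: 0.0231
grasp_force: 59.4
shares [-0.002  -0.004   0.0062] tool y angle 18.23 pos [0.5474 0.0633 0.0896] clk 15.65 gap 0.023095859161120495 F [-1.4  0.3  6.8]
roll share 0.0001842725191343517
```

```bash
python3 -m inch '[[[0.01,0,-0.0026,0,0.1],[0.01,0,-0.0025,0,0.1],[0.01,0,-0.0022,0,0.1],[0.01,0,-0.0019,0,0.1],[0.01,0,-0.0015,0,0.1],[0.01,0,-0.0012,0,0.1],[0.01,0,-0.0008,0,0.1],[0.01,0,-0.0004,0,0.1],[0,0,0,0,0.1],[0,0,0,0,0.1]]]' 60
python3 -c "
from h import *;need([.5474,.0633,.0896],18.2);print(ctrl.get_obs()['ft_torque']);w=shot('wrist','w9')"
```

```text
clock: 16.65
tool_pos: [0.5419, 0.0791, 0.0923]
tool_rot: [0.587, 0.81, -0.002, 0.004]
force: [2.0, -10.8, 2.0]
finger_gap: 0.0234
grasp_force: 60.0
shares [-0.0667  0.0011  0.0113] tool y angle 18.13 pos [0.5419 0.0791 0.0923] clk 16.65 gap 0.023405026969997942 F [  2.  -10.8   2. ]
roll share -0.00036467756327596135
[-2.70780412 -0.73309169 -0.02741657]
```

```bash
cat >> h.py <<'E'
S=np.array([.5466,.0625,.015]);yw=np.radians(18.2)
RD=np.array([[np.cos(yw),-np.sin(yw),0],[np.sin(yw),np.cos(yw),0],[0,0,1]])
def yel(n,z=.03,minA=12):
    w=load(n);hsv=cv2.cvtColor(w['image'],cv2.COLOR_RGB2HSV);m=((hsv[...,0]>15)&(hsv[...,0]<34)&(hsv[...,1]>90)&(hsv[...,2]>60)).astype(np.uint8)
    N,l,st,ce=cv2.connectedComponentsWithStats(m)
    for i in range(1,N):
        if st[i,4]>=minA:
            p=(RD.T@(atz(w,*ce[i],.015+z)-S))*1e3
            if abs(p[0])<40 and abs(p[1])<90: print(n,st[i],ce[i].round(1),'seat mm @z',z,p.round(1))
E
python3 -c "
from h import *;yel('w8');yel('w9')
T=load('w9');
# predicted pixels of block pts for tilt th about +y edge, and slid
def bp(y,z,th,sl=0):
    a=np.array([0,22+sl+(y-22)*np.cos(th)+z*np.sin(th),-(y-22)*np.sin(th)+z*np.cos(th)])/1e3
    return proj(T,S+RD@a).round(1)
for th,sl in((0,0),(.1,9),(.2,2),(.23,0),(0,16.7)):print(th,sl,'band30',bp(16,30,th,sl),'foot top',bp(22,24,th,sl),'top front edge',bp(16,85,th,sl))
"
```

```text
w8 [261 101  11  12  99] [266.4 106.6] seat mm @z 0.03 [-0.2 46.7 30. ]
w8 [254 119  25  13 169] [266.1 126.6] seat mm @z 0.03 [-0.5 28.6 30. ]
w8 [253 141  27   3  32] [265.6 141.2] seat mm @z 0.03 [-0.9 14.8 30. ]
w8 [262 197  10  11  84] [266.1 201.9] seat mm @z 0.03 [ -0.4 -46.   30. ]
w9 [258 165  16  17 217] [265.3 173.1] seat mm @z 0.03 [-0.2 47.6 30. ]
w9 [248 189  35  12 290] [265.1 195.6] seat mm @z 0.03 [-0.3 33.1 30. ]
w9 [245 214  42   7 137] [265.6 215.4] seat mm @z 0.03 [-0.  19.8 30. ]
w9 [259 301  14   6  68] [265.3 303.1] seat mm @z 0.03 [ -0.3 -47.6  30. ]
0 0 band30 [265.6 220.8] foot top [265.6 208.9] top front edge [265.8 266.9]
0.1 9 band30 [265.6 203.4] foot top [265.6 192.3] top front edge [265.8 232.1]
0.2 2 band30 [265.6 209.4] foot top [265.6 198.9] top front edge [265.8 228.4]
0.23 0 band30 [265.6 211. ] foot top [265.6 200.7] top front edge [265.8 226.9]
0 16.7 band30 [265.6 196.2] foot top [265.6 184.5] top front edge [265.8 233.7]
```

Block is tilting about its +y edge, roughly 0.2 rad with little sliding. Tipping further.

```bash
python3 -m inch '[[[0.01,0,-0.0004,0,0.1],[0.01,0,0,0,0.1],[0.01,0,0,0,0.1],[0.01,0,0,0,0.1],[0.005,0,0.0005,0,0.1],[0,0,0,0,0.1],[0,0,0,0,0.1],[0,0,0,0,0.1],[0,0,0,0,0.1],[0,0,0,0,0.1]]]' 60
cat >> h.py <<'E'
def bpt(T,y,z,th,py,pz,qy,qz):
    # block point (y,z) when block point (py,pz) is at seat (qy,qz), tilt th toward +y
    a=np.array([0,qy+(y-py)*np.cos(th)+(z-pz)*np.sin(th),qz-(y-py)*np.sin(th)+(z-pz)*np.cos(th)])/1e3
    return proj(T,S+RD@a).round(1)
E
python3 -c "
from h import *;need([.5474,.0633,.0896],18.2);print(ctrl.get_obs()['ft_torque']);w=shot('wrist','w10');shot('side','s10');yel('w10')
for th in(.25,.3,.35):print(th,bpt(w,16,31,th,22,0,22,0))"
```

```text
clock: 17.7
tool_pos: [0.5385, 0.0896, 0.0924]
tool_rot: [0.587, 0.81, -0.002, 0.004]
force: [1.5, -11.3, 2.4]
finger_gap: 0.0231
grasp_force: 60.9
shares [-0.111   0.0011  0.0123] tool y angle 18.12 pos [0.5385 0.0896 0.0924] clk 17.7 gap 0.023057998883299104 F [  1.5 -11.3   2.4]
roll share -0.0004241224638016029
[-2.88326242 -0.67377152 -0.02583683]
w10 [258 182  16  17 209] [265.3 189.8] seat mm @z 0.03 [-0.2 47.9 30. ]
w10 [248 205  35  11 239] [265.2 210.5] seat mm @z 0.03 [-0.2 34.1 30. ]
w10 [244 225  43   4  53] [265.7 226.2] seat mm @z 0.03 [ 0.1 23.2 30. ]
w10 [259 305  13  12 132] [265.  310.4] seat mm @z 0.03 [ -0.5 -43.   30. ]
0.25 [265.6 226.3]
0.3 [265.6 223.9]
0.35 [265.6 221.5]
```

```bash
python3 - <<'E'
from h import *
from scipy.optimize import brentq
s=load('s0')
# band z: ray through crop C px (138,430) on the -x face plane (block x=-12)
for q in((128,418),(130,428),(168,430)):
    o,d=ray(s,200+q[0]/4,165+(q[1]-320)/4);o=RD.T@(o-S);d=RD.T@d;
    for nm,ax,v in(('-x face',0,-.012),('-y face',1,-.016)):
        k=(v-o[ax])/d[ax];print(q,nm,((o+k*d)*1e3).round(1))
w8=load('w8')
for z in(24,28,31,34,37):
    b=bpt(w8,16,z,0,22,0,22,0)[1]-141.2;r=[]
    for n,v in(('w9',215.4),('w10',226.2)):
        T=load(n);r.append(min(np.arange(0,.6,.01),key=lambda t:abs(bpt(T,16,z,t,22,0,22,0)[1]-v-b*1.5)))
    print(z,'bias',b,'theta',r)
yel('s0');yel('s10')
E
```

```text
(128, 418) -x face [-12.   10.6  44.7]
(128, 418) -y face [-52.5 -16.   70.3]
(130, 428) -x face [-12.    8.8  36.9]
(130, 428) -y face [-49.9 -16.   61.2]
(168, 430) -x face [-12.  -23.9  45. ]
(168, 430) -y face [  0.6 -16.   37. ]
24 bias -1.799999999999983 theta [np.float64(0.15), np.float64(0.28)]
28 bias -1.3999999999999773 theta [np.float64(0.16), np.float64(0.28)]
31 bias -1.0999999999999943 theta [np.float64(0.17), np.float64(0.29)]
34 bias -0.799999999999983 theta [np.float64(0.18), np.float64(0.29)]
37 bias -0.5 theta [np.float64(0.19), np.float64(0.29)]
s0 [230 189  14   5  39] [236.8 191.1] seat mm @z 0.03 [10.8  8.7 30. ]
s10 [227 185  14   5  38] [233.4 187.4] seat mm @z 0.03 [24.6 29.5 30. ]
```

Tilt from the band shift is about 0.29 rad, so rib_r is about 20 mm up and rib_l about 8 mm: step 2 is met. Tipping back over the raised rib.

```bash
python3 -m inch '[[[-0.0125,0,-0.001,0,0.1],[-0.0125,0,-0.001,0,0.1],[-0.0125,0,-0.001,0,0.1],[-0.011,0,-0.0047,0,0.1],[-0.011,0,-0.0047,0,0.1],[-0.011,0,-0.0047,0,0.1],[-0.0123,0,-0.006,0,0.1],[-0.0123,0,-0.006,0,0.1],[-0.0123,0,-0.006,0,0.1],[-0.0123,0,-0.006,0,0.1]]]' 60
python3 -c "
from h import *;need([.5474,.0633,.0896],18.2);print(ctrl.get_obs()['ft_torque']);w=shot('wrist','w11');yel('w11')
for th in(.0,.1,.2):print(th,bpt(w,16,35,th,-22,8,-22,19.5))"
```

```text
clock: 18.8
tool_pos: [0.545, 0.0682, 0.1017]
tool_rot: [0.585, 0.811, 0.003, -0.004]
force: [-2.2, 13.5, 0.8]
finger_gap: 0.0231
grasp_force: 60.4
shares [-0.0221  0.003   0.0481] tool y angle 18.36 pos [0.545  0.0682 0.1017] clk 18.8 gap 0.023085564292728365 F [-2.2 13.5  0.8]
roll share 0.0008812918645655069
[3.01185326 0.6231718  0.03305975]
w11 [259 147  16  16 199] [266.3 154.3] seat mm @z 0.03 [-0.2 47.3 30. ]
w11 [249 170  35  16 315] [266.1 179.5] seat mm @z 0.03 [-0.3 30.7 30. ]
w11 [246 219  42   6 126] [266.6 220.2] seat mm @z 0.03 [ 0.2  2.3 30. ]
0.0 [266.5 209.1]
0.1 [266.5 203.2]
0.2 [266.5 198. ]
```

```bash
cat >> h.py <<'E'
def fit(n,v,gy,gz,bz=35,h=72):
    T=load(n);b=bpt(load('w8'),16,bz,0,0,0,0,0)[1]-141.2
    th=min(np.arange(-.6,.8,.01),key=lambda t:abs(bpt(T,16,bz,t,0,h,gy,gz)[1]-v-b*1.5))
    f=lambda y,z:(np.array([gy+y*np.cos(th)+(z-h)*np.sin(th),gz-y*np.sin(th)+(z-h)*np.cos(th)])).round(1)
    print(n,'th',th.round(2),'rib_l',f(22,8),'rib_r',f(-22,8),'bottom',f(0,0))
E
python3 -c "
from h import *
for bz in(32,36):
    fit('w9',215.4,16.7,74.8,bz);fit('w10',226.2,27.7,74.8,bz);fit('w11',220.2,5.5,84.1,bz)"
```

```text
w9 th 0.27 rib_l [20.8  7.3] rib_r [-21.6  19. ] bottom [-2.5  5.4]
w10 th 0.44 rib_l [20.3  7.5] rib_r [-19.5  26.3] bottom [-3.   9.7]
w11 th 0.33 rib_l [ 5.6 16.4] rib_r [-36.1  30.7] bottom [-17.8  16. ]
w9 th 0.27 rib_l [20.8  7.3] rib_r [-21.6  19. ] bottom [-2.5  5.4]
w10 th 0.46 rib_l [19.   7.7] rib_r [-20.4  27.2] bottom [-4.3 10.3]
w11 th 0.34 rib_l [ 4.9 16.4] rib_r [-36.6  31.1] bottom [-18.5  16.2]
```

Block is translated and still tilted about 0.33 rad, with its -y rib over the right housing. I'll ease the grip and keep tipping back against the housing while rising.

```bash
python3 -m inch '[[[-0.0105,0,-0.006,0,0.1],[-0.0105,0,-0.006,0,0.1],[-0.0105,0,-0.006,0,0.1],[-0.0105,0,-0.005,0,0.1],[-0.0105,0,-0.005,0,0.1],[-0.0105,0,-0.004,0,0.1],[-0.0105,0,-0.004,0,0.1],[-0.0105,0,-0.003,0,0.1],[0,0,0,0,0.1],[0,0,0,0,0.1]]]' 35
cat >> h.py <<'E'
def state(n):
    o=ctrl.get_obs();p=RD.T@(o['tool_pos']-np.array([.5474,.0633,.0896]))*1e3;print('hand',p.round(1),'F',(RD.T@o['force']).round(1),'tq',o['ft_torque'].round(2));shot('wrist',n);return p
E
python3 -c "
from h import *;p=state('w12');yel('w12')
w=load('w12')
for th in(0,.1,.2,.3):print(th,bpt(w,16,35,th,0,72,p[1],72+p[2])-[0,1])"
```

```text
clock: 19.85
tool_pos: [0.5518, 0.0473, 0.111]
tool_rot: [0.586, 0.811, 0.002, -0.003]
force: [-0.9, 8.0, -3.4]
finger_gap: 0.0229
grasp_force: 58.6
hand [ -0.8 -16.6  21.4] F [ 1.7  7.9 -3.4] tq [2.14 0.19 0.  ]
w12 [259 112  16  16 194] [266.4 119.2] seat mm @z 0.03 [-0.2 46.9 30. ]
w12 [250 136  33  17 317] [266.  146.3] seat mm @z 0.03 [-0.4 29.2 30. ]
w12 [245 199  43   8 220] [266.1 202.1] seat mm @z 0.03 [-0.3 -9.9 30. ]
0 [266.7 199.8]
0.1 [266.6 205. ]
0.2 [266.6 210.4]
0.3 [266.6 216.1]
```

```bash
python3 -m inch '[[[0.005,0,-0.02,0,0.1],[0,0,-0.02,0,0.1],[0,0,-0.02,0,0.1],[0,0,-0.02,0,0.1],[0,0,-0.02,0,0.1],[0.03,0,-0.01,0,0.1],[0.03,0,0,0,0.1],[0,0,0,0,0.1],[0,0,0,0,0.1],[0,0,0,0,0.1]]]' 60
python3 -c "
from h import *;p=state('w13');shot('top','t13');yel('w13')
w=load('w13')
for th in(-.2,-.1,0,.1,.2,.3):print(th,bpt(w,16,35,th,0,72,p[1],72+p[2])-[0,1])
# blank unchanged in pocket? bright blob in wrist + band angle; bystanders via top diff
a=load('t0')['image'].astype(int);b=load('t13')['image'].astype(int)
for nm,(u,v) in dict(sq=(388,193),vb=(419,264),collar=(121,270),wrench=(150,145),bottle=(200,117),mallet=(315,153)).items():print(nm,abs(a-b)[v-14:v+14,u-14:u+14].mean().round(1))
for z in(.046,):print('blank px top',proj(load('t13'),[.589,-.0685,z]))
"
```

```text
clock: 20.9
tool_pos: [0.5475, 0.06, 0.1388]
tool_rot: [0.586, 0.81, -0.0, -0.0]
force: [0.1, 0.0, -3.4]
finger_gap: 0.0235
grasp_force: 59.9
hand [-0.9 -3.1 49.2] F [ 0.1 -0.  -3.4] tq [ 0.03 -0.01 -0.03]
w13 [260 129  14  14 147] [266.3 135.4] seat mm @z 0.03 [-0.2 47.2 30. ]
w13 [252 149  30  15 239] [265.9 158.2] seat mm @z 0.03 [-0.5 29.7 30. ]
w13 [244 200  44   8 223] [265.6 202.3] seat mm @z 0.03 [-0.7 -6.2 30. ]
-0.2 [266.8 190. ]
-0.1 [266.8 194.5]
0 [266.8 199.4]
0.1 [266.8 204.6]
0.2 [266.7 210. ]
0.3 [266.7 215.6]
sq 3.3
vb 3.7
collar 57.3
wrench 3.7
bottle 3.8
mallet 68.1
blank px top [292.3832317  183.31013126]
```

```bash
python3 -c "
from h import *;b=shot('side','s13')['image'].astype(int);a=load('s0')['image'].astype(int);c=load('s10')['image'].astype(int)
d=lambda x,u,v,r=9:abs(x-b)[v-r:v+r,u-r:u+r].mean().round(1)
print('collar',d(a,121,181),'mallet head',d(a,317,214),'handle',d(a,370,212),'disc vs s10',d(c,278,209,8))
i=b[170:235,255:310].astype(np.uint8)
s=load('s13');print('blank predicted px',proj(s,[.589,-.0685,.046]),proj(s,[.589,-.0685,.05]))
w=load('w13');m=(w['image'].min(2)>190).astype(np.uint8);n,l,st,ce=cv2.connectedComponentsWithStats(m);print([(st[k],ce[k].round()) for k in range(1,n) if st[k,4]>200])
"
```

```text
collar 40.8 mallet head 63.5 handle 6.9 disc vs s10 59.9
blank predicted px [278.3902746  205.91019812] [278.45820554 204.67066568]
[(array([249, 173,  34,   8, 262], dtype=int32), array([265., 177.])), (array([247, 185,  38,  11, 404], dtype=int32), array([266., 190.])), (array([ 239,  236,   53,   41, 1661], dtype=int32), array([268., 253.])), (array([233, 294,  50,  22, 643], dtype=int32), array([255., 305.]))]
```

```bash
python3 - <<'E'
from h import *
def cen(n,x0,y0,x1,y1,f):
    h=cv2.cvtColor(load(n)['image'],cv2.COLOR_RGB2HSV).astype(int)[y0:y1,x0:x1];m=f(h);v,u=np.nonzero(m);return (n,len(u),round(u.mean()+x0,1) if len(u) else 0,round(v.mean()+y0,1) if len(u) else 0)
col=lambda h:(abs(h[...,0]-20)<8)&(h[...,1]>110)
for n in('t0','t13'):print('collar',cen(n,100,250,142,292,col))
for n in('s0','s13'):print('collar',cen(n,105,165,140,200,col))
for n in('t0','t13'):print('handle',cen(n,318,75,365,150,col))
# gray-level rows across the disc (side): before/after, brightness profile along v at u=278
for n in('s0','s7','s10','s13'):
    print(n,[int(x) for x in load(n)['image'][196:222,278].mean(1)],'|row206',[int(x) for x in load(n)['image'][206,256:304:2].mean(1)])
E
```

```text
collar ('t0', 210, np.float64(121.3), np.float64(270.4))
collar ('t13', 131, np.float64(121.1), np.float64(269.5))
collar ('s0', 148, np.float64(120.4), np.float64(180.1))
collar ('s13', 150, np.float64(120.7), np.float64(179.3))
handle ('t0', 30, np.float64(340.4), np.float64(113.5))
handle ('t13', 79, np.float64(328.3), np.float64(132.2))
s0 [108, 132, 174, 209, 220, 219, 208, 191, 182, 204, 219, 220, 219, 219, 218, 218, 219, 218, 219, 219, 220, 214, 192, 156, 137, 137] |row206 [69, 127, 200, 220, 219, 219, 189, 172, 201, 213, 219, 219, 213, 207, 202, 199, 215, 219, 219, 220, 219, 217, 183, 117]
s7 [113, 137, 181, 220, 230, 236, 238, 238, 237, 237, 238, 238, 236, 220, 170, 141, 136, 130, 128, 142, 157, 171, 181, 163, 146, 145] |row206 [74, 135, 211, 227, 227, 226, 214, 234, 238, 238, 238, 238, 238, 237, 236, 222, 217, 218, 142, 116, 116, 115, 111, 105]
s10 [110, 111, 114, 117, 119, 123, 125, 126, 126, 125, 125, 125, 127, 130, 136, 138, 136, 130, 120, 117, 116, 117, 118, 120, 120, 121] |row206 [73, 131, 207, 227, 227, 226, 191, 129, 125, 126, 125, 125, 125, 126, 126, 126, 119, 116, 116, 116, 116, 115, 108, 81]
s13 [111, 111, 113, 126, 167, 218, 235, 238, 237, 237, 238, 237, 234, 220, 182, 152, 142, 136, 123, 117, 116, 117, 118, 120, 120, 121] |row206 [69, 126, 206, 227, 228, 226, 214, 234, 239, 238, 238, 238, 236, 220, 149, 133, 180, 154, 117, 116, 116, 115, 109, 81]
```

```bash
python3 -c "
from rig import sign_off;print(sign_off())"
```

```text
the job is handed in; nothing more can be done
None
```

I handed in the job at about 21 s. By my camera measurements, the blank is home in its pocket and the block was rocked out one end at a time. The block is held nearly upright, about 21 mm above the cheeks. The hand-in gave no verdict, and I viewed 11 pictures, one over the limit of 10.

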